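# Turn a stacked tote half round and nest it in its base tote

## Task

The narrow blue tote stands stacked on the grey base tote. Lift it off, turn it half round so that its green-marked end lies over the green-marked end of the base's white frame, feel for the slots with its lugs and press it down until it is nested fully home on the base's floor, level; then let go. Never press it with more than about 30 N, and leave the onion, garlic, timer and mug where they are.

Things in the scene. Friction and masses are not known exactly. Their poses are not given: they have to be found in the camera images.
- tote_center (a point): Centre, half-way up, of the loose empty blue open tote (about 0.2 kg): 56 mm wide (own x), 130 mm long (own y), 110 mm high; z up; the lowest 12 mm of its sides taper in by 2 mm. Its plain side walls can be gripped across the 56 mm width at mid-length, near the top: nested, its top 48 mm still stand above the frame. Stacked, this point is 113 mm above the base's underside; nested fully home, 63 mm.
- tote_mark (a point): Green-marked end wall of the blue tote, half-way up: 65 mm along own +y from its centre. On each long side the tote has two lugs, 9 mm out, 10 mm along the length, 10 mm high, undersides 12 mm above the tote's underside, at own y = +52 and -14 mm from its centre (same on both sides).
- base_tote: Grey base tote, 96 mm wide (own x), 226 mm long (own y), 70 mm high with the white slotted frame on its rim; the frame's end bar at +y bears a green mark. Origin at the centre of its underside, z up, 14 mm above the worktop on four soft suction feet: it stays put, but sinks about 1 mm per 2.5 N pressed on it (14 mm at most) and springs back.
- base_rim (a point): Base tote's centre, 70 mm up, level with the frame's top. Frame: 8 mm thick, window 62 (x) x 200 mm (y); both long sides have notches 13 mm long at y = +52 and -14 mm from the frame's own centre. The frame is clamped firmly, but anywhere up to 14 mm off this point towards +y or -y; this offset is NOT measured. Lugs enter only with the green ends together; else they rest on top.
- base_seat (a point): Centre of the base tote's inner floor, 8 mm above its underside, where the nested tote's underside rests. Two orange spring buffers in the long walls, 30 mm above the underside, pinch the tote for about the last 20 mm: it does not drop home by itself. Pushing past them takes up to about 18 N, during which the base sinks on its feet; a push of 20 to 25 N surely seats it.
- onion: Brown onion, 75 mm, bystander; origin at its underside.
- garlic: Garlic bulb, 56 mm, bystander; origin at its underside.
- timer: Red and white round kitchen timer, 62 mm across, 43 mm high, bystander; origin at its underside.
- mug: Green and white mug, 101 mm high, bystander; origin at its underside.

How it is judged:
By the outcome, as a careful person would: the job done as asked, in the order asked, and still so for the second after the job is handed in, with the robot touching nothing.
It also fails if it takes over 58 s, if anything falls off the work surface, if the arm or the gripper's body presses on something with over 40 N, if the wrist force passes 120 N, or if a joint passes its speed limit or range.

## Robot

A 7-joint arm with a two-finger parallel gripper is mounted at the origin on a cart in front of the work surface, level with it; the furniture and walls round the work are solid. World frame = base frame: x ahead of the robot, y to its left, z up, the work surface at z = 0. Lengths are in m, angles in rad, forces in N, time in s.
With the tool pointing down it reaches from about 0.4 to 0.85 m from the base axis. Payload 4.5 kg.
Tool frame: the origin (TCP) lies between the finger pads; the fingertips stand 25 mm ahead of it and the grasp point (between the pads) lies 6 mm ahead of it (r.tips_ahead is the distance from the TCP to the fingertips, in m); z points along the fingers, y is the direction in which the jaws open and shut (so a half turn about z gives the same grasp; the last joint's range is limited). The gripper opens to 88 mm and grips with 3 to 60 N. Pads are 18 mm wide; open, the fingers measure 123 mm over their backs; the gripper's body (75 mm by 187 mm) begins 45 mm behind the grasp point.
Start: joints at [1.349, 0.689, -0.195, 1.565, 0.157, 0.902, -0.215], TCP at [0.158, -0.605, 0.264] pointing down, gripper open.
Joint ranges: [-3.01, 3.01], [-0.46, 2.08], [-1.47, 1.51], [0.13, 2.56], [-1, 4.14], [0.04, 2.09], [-2.66, 2.66]. Speed limits (rad/s): [2.57, 2.57, 3.14, 3.14, 3.14, 3.14, 3.14].

## Interface

Orientations are given as a unit quaternion [x, y, z, w].
In Python, from plant import r, imaging gives the robot as it stands.
- The arm moves only by the tool send_rows, never from a script. Its argument "moves" is one flat list of numbers, 6 for each row, row after row: the shift along the tool's x, y, z in m, then the turn, a rotation vector about the tool's x, y, z in degrees. A call has exactly 5 rows; each row is the pose to reach, as a shift and turn from the pose measured when the call began, along the tool's axes at that moment; what a row does not reach only later rows make up. A row lasts 1/12 s, in which the tool goes at most 41.7 mm and 7.16 degrees, less where a joint would pass 70% of its speed; a pose out of reach is approached as far as the arm can. A call with a gripper value outside its range is refused whole. "claw" is the closure, from -1 (fully open) to 1 (shut), so that 0 is half open, set as the call begins (left out, the last holds). The fingers move at their own pace and stop on an object; "grip_force" is the grip in N (left out, the last holds). Time passes only in rows, so rows that repeat a pose let the fingers close, or fill a call up. It gives the time, the measured TCP pose, the force and the opening at its end, in the units of the state.
- r.get_state(): the state, without advancing time (a new reading comes with each control period).
- imaging.snapshot(name): name is "scene" or "top" or "wrist"; returns a dict with "image" (400x640x3 uint8, red, green, blue), "depth" (400x640 float32, m along the optical axis (not along the pixel's ray), 0 where there is no reading), "mtx" (3x3 intrinsics, pixels), "rvec" (rotation vector, rad) and "tvec" (3), from world to camera coordinates, as OpenCV has them. Camera axes: x right, y down, z forward; pixel columns grow to the right and rows downward; lengths in m; the calibration is good to about 2 mm. The wrist camera is an equidistant fisheye: a pixel r from the principal point sees the ray r / f radians off the axis. A picture is of the moment at which its call begins.
- r.finish_job(): hands the job in, once; it reports no verdict.
Trained networks look in a picture, given as the dict that the camera call returned (one of the last four; its "shot" number tells which), for a name from the list of things; names that differ only in an ending like _2 or _b are one class to them, and where a whole thing is asked for, a point or a joint stands for the part that bears it (a point fixed in the world has none). Each returns a list of dicts, best first, with "score" (0 to 1); they miss things now and then, are a little off and sometimes report something else, mostly with a low value. They report only what shows in the picture. A call takes as long as a camera call.
- imaging.look_for(query, picture): "box" ([centre column, centre row, width, height] as shares, 0 to 1, of the picture: columns of its width, rows of its height, round what is visible of it).
- imaging.silhouettes(query, picture): "pixels" (400x640 bool, what is visible of it) and "box" ([centre column, centre row, width, height] as shares, 0 to 1, of the picture: columns of its width, rows of its height, round what is visible of it).
- imaging.pinpoint(query, picture): "point" ([column, row] as shares, 0 to 1, of the picture: columns of its width, rows of its height: a listed point, or the origin of a listed thing).
The state is a dict: "clock": time; "q": joint angles; "qd": joint speeds; "joint_torque": joint torques, N m; "tool_pos": TCP position; "eef_rot": TCP orientation; "contact_force": force on the tool from outside, world axes, zero at the start; "moment": the same for the moment, N m; "opening": opening from 0.0 (shut) to 1.0 (fully open).
Only numpy, scipy, OpenCV 4.12 (cv2) and the standard library are available. Lean on these libraries where they do the work, as an engineer would, in place of code of your own. Each camera call takes 0.05 s, during which the arm holds its last target.

## Working session

There is one attempt and no reset: what is moved stays moved. The work goes in short steps, Python scripts to look and compute and a tool call to move; the robot and the scene stay as the last step left them, time stands still between calls to the robot, and variables do not carry over. Pictures are saved under pics/ and viewed, and the job is handed in when it is done.

Besides the shell and the picture viewer there is one more tool, called after ">>>" by a JSON object that holds its "fn" and its "kwargs". send_rows: Moves the arm, as the interface text tells. Its arguments: {"type":"object","properties":{"moves":{"type":"array"},"claw":{"type":"number"},"grip_force":{"type":"number"}},"required":["moves"]}

```bash
ls; mkdir -p pics; python3 - <<'E'
from plant import r, imaging
import cv2,numpy as np
print(r.get_state())
for n in ["scene","top"]:
    s=imaging.snapshot(n); cv2.imwrite(f"pics/{n}0.png",s["image"][:,:,::-1]); np.savez(f"{n}0.npz",**{k:s[k] for k in("image","depth","mtx","rvec","tvec")})
    for q in ["tote_center","tote_mark","base_rim","base_seat","base_tote"]:
        print(n,q,imaging.pinpoint(q,s)[:2])
print(r.get_state()["clock"])
E
```

```text
pics
{'clock': 0.0, 'q': array([ 1.34879672,  0.69001814, -0.1944791 ,  1.56637214,  0.1572921 ,
        0.90249687, -0.2150837 ]), 'qd': array([ 0.00106936,  0.00114432,  0.00044061,  0.00064025,  0.00011325,
        0.00127472, -0.00271683]), 'joint_torque': array([ 2.44241892e-04, -5.27557361e+01, -1.26694310e+00, -1.53426504e+01,
       -5.27243502e-02,  6.55528042e-03,  1.74048964e-04]), 'tool_pos': array([ 0.15792174, -0.60409373,  0.26288031]), 'eef_rot': array([ 9.91826900e-01,  1.27587200e-01, -1.96403578e-04, -9.32342338e-04]), 'contact_force': array([ 0.4063247 , -0.06810905, -0.3492053 ]), 'moment': array([ 0.03657826, -0.02361653,  0.01756788]), 'opening': 0.9998891784501179}
scene tote_center [{'point': [0.45, 0.4965], 'score': 0.64}]
scene tote_mark [{'point': [0.4614, 0.53], 'score': 0.87}, {'point': [0.4111, 0.4542], 'score': 0.68}]
scene base_rim [{'point': [0.4487, 0.533], 'score': 0.95}, {'point': [0.5481, 0.56], 'score': 0.5}]
scene base_seat [{'point': [0.4511, 0.5642], 'score': 0.71}]
scene base_tote [{'point': [0.4594, 0.5585], 'score': 0.58}, {'point': [0.4531, 0.5317], 'score': 0.15}]
top tote_center [{'point': [0.4672, 0.6008], 'score': 0.78}]
top tote_mark [{'point': [0.52, 0.6115], 'score': 0.85}]
top base_rim [{'point': [0.4659, 0.6002], 'score': 0.84}]
top base_seat [{'point': [0.4698, 0.6112], 'score': 0.7}, {'point': [0.5094, 0.4095], 'score': 0.17}]
top base_tote [{'point': [0.4581, 0.6128], 'score': 0.85}, {'point': [0.468, 0.612], 'score': 0.24}]
0.6
```

View pics/scene0.png

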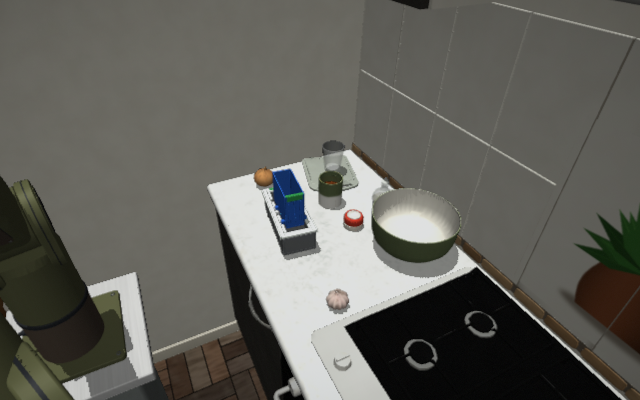

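View pics/top0.png

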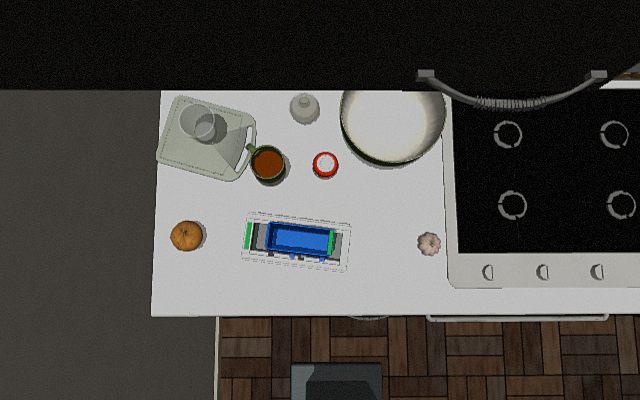

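```bash
cat > h.py <<'E'
import numpy as np,cv2
def cloud(s):
    R=cv2.Rodrigues(np.array(s["rvec"]))[0]; t=np.array(s["tvec"]).ravel(); K=s["mtx"]; d=s["depth"]
    v,u=np.mgrid[0:400,0:640]
    P=np.stack([(u-K[0,2])/K[0,0]*d,(v-K[1,2])/K[1,1]*d,d],-1)
    W=(P-t)@R
    W[d<=0]=np.nan
    return W
def ray(s,u,v,z):
    R=cv2.Rodrigues(np.array(s["rvec"]))[0]; t=np.array(s["tvec"]).ravel(); K=s["mtx"]
    c=-R.T@t; d=R.T@np.array([(u-K[0,2])/K[0,0],(v-K[1,2])/K[1,1],1]); return c+d*(z-c[2])/d[2]
E
python3 - <<'E'
from h import *
s=np.load("top0.npz"); W=cloud(s); im=s["image"].astype(int)
print("cam",-cv2.Rodrigues(s["rvec"])[0].T@s["tvec"].ravel(), s["mtx"][0,0])
for nm,uv in dict(onion=(187,236),garlic=(429,243),timer=(325,164),mug=(268,163),tab=(220,290),pot=(395,165)).items(): print(nm,W[uv[1],uv[0]].round(3))
sub=np.zeros((400,640),bool); sub[200:285,230:365]=True
z=W[...,2]; G=(im[...,1]>im[...,0]+40)&(im[...,1]>im[...,2]+40)&sub
def rect(m,nm):
    p=W[m][:,:2]; p=p[~np.isnan(p).any(1)]
    (c,wh,a)=cv2.minAreaRect((p*1000).astype(np.float32)); print(nm,m.sum(),np.round(c,1),np.round(wh,1),round(a,2),"z",np.nanmedian(W[m][:,2]).round(4))
print(np.histogram(z[sub],bins=np.arange(-.01,.21,.01)))
rect(sub&(z>.17),"toterim")
rect(sub&(z>.07)&(z<.095),"frame")
rect(G&(z>.15),"totegreen"); rect(G&(z>.07)&(z<.1),"framegreen")
rect(sub&(z>.04)&(z<.1),"base")
E
cat > z.py <<'E'
E
python3 - <<'E'
import cv2
im=cv2.imread("pics/top0.png")[200:285,225:365]; cv2.imwrite("pics/topc.png",cv2.resize(im,None,fx=5.6,fy=5.6,interpolation=cv2.INTER_CUBIC))
E
```

```text
cam [0.52002706 0.11311769 1.11357244] 463.479145701465
onion [0.603 0.383 0.066]
garlic [ 0.587 -0.168  0.05 ]
timer [0.774 0.07  0.046]
mug [0.773 0.203 0.06 ]
tab [ 0.481  0.318 -0.003]
pot [ 0.762 -0.088  0.089]
(array([2588, 3797,  117,  602,   20,   18,    0,    0, 1196, 2263,   72,
         42,   46,   36,   53,   48,   47,   50,  108,  327,    0]), array([-0.01,  0.  ,  0.01,  0.02,  0.03,  0.04,  0.05,  0.06,  0.07,
        0.08,  0.09,  0.1 ,  0.11,  0.12,  0.13,  0.14,  0.15,  0.16,
        0.17,  0.18,  0.19,  0.2 ]))
toterim 435 [587.9 128.2] [135.9  56.2] 82.98 z 0.1816
frame 3500 [589.  136.9] [234.3 107.5] 82.58 z 0.0824
totegreen 99 [580.8  65.5] [ 9.6 48.7] 83.08 z 0.1827
framegreen 119 [603.5 244.5] [10.3 58.5] 82.9 z 0.0846
base 3549 [589.  136.9] [234.3 107.5] 82.58 z 0.0824
```

View pics/topc.png

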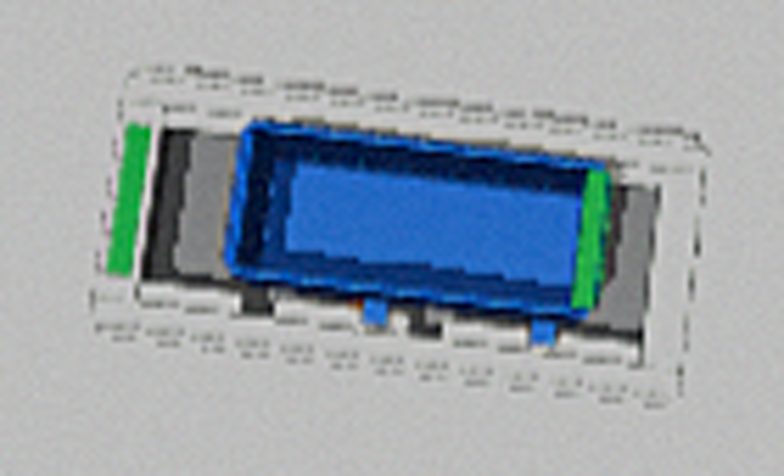

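```bash
python3 - <<'E'
from plant import r, imaging
print([x for x in dir(r) if x[0]!='_'],[x for x in dir(imaging) if x[0]!='_'])
from h import *
s=np.load("top0.npz")
R,_=cv2.Rodrigues(s["rvec"]);t=s["tvec"].ravel();K=s["mtx"]
# rectified: base axes, +y right, x up ; 0.4mm/px
a=np.deg2rad(82.8);ey=np.array([np.cos(a),np.sin(a)]);ex=np.array([ey[1],-ey[0]]);c=np.array([.589,.137])
def rect(z,fn,img,res=.4e-3,w=680,h=300):
    # px (i,j)-> world
    A=np.zeros((3,3))
    M=np.eye(3)
    wx=np.array([ey[0]*res,-ex[0]*res,c[0]-ey[0]*res*w/2+ex[0]*res*h/2])
    wy=np.array([ey[1]*res,-ex[1]*res,c[1]-ey[1]*res*w/2+ex[1]*res*h/2])
    H=K@(np.outer(R[:,0],wx)+np.outer(R[:,1],wy)+np.outer(R[:,2]*z+t,[0,0,1]))
    o=cv2.warpPerspective(img,H,(w,h),flags=cv2.INTER_CUBIC|cv2.WARP_INVERSE_MAP); cv2.imwrite(fn,o[:,:,::-1])
rect(.0835,"pics/rect0.png",s["image"])
E
```

```text
['Unreachable', 'finish_job', 'get_state', 'tips_ahead'] ['look_for', 'pinpoint', 'silhouettes', 'snapshot']
```

View pics/rect0.png

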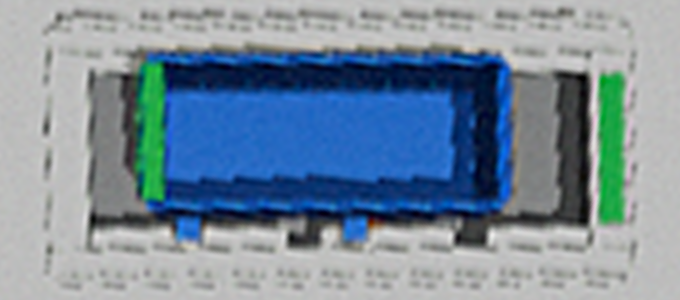

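```bash
cat >> h.py <<'E'
from scipy.spatial.transform import Rotation as Ro
def xang(q):
    x=Ro.from_quat(q).as_matrix()[:,0]; return np.degrees(np.arctan2(x[1],x[0]))
def plan(st,pos,ang,step=.036,dstep=6.8,rows=5,turn=None):
    """rows to approach world pos and down-pointing orientation with tool x at ang deg"""
    p=np.array(st["tool_pos"]);Rm=Ro.from_quat(st["eef_rot"])
    d=np.array(pos)-p
    da=(ang-xang(st["eef_rot"])+180)%360-180
    if turn is not None: da=turn
    n=max(1,np.ceil(np.linalg.norm(d)/step),np.ceil(abs(da)/dstep))
    a0=np.radians(xang(st["eef_rot"]))
    out=[]
    for i in range(1,rows+1):
        f=min(1,i/n)
        a=a0+np.radians(da*f)
        Rt=Ro.from_matrix(np.array([[np.cos(a),np.sin(a),0],[np.sin(a),-np.cos(a),0],[0,0,-1]]))
        rv=np.degrees((Rm.inv()*Rt).as_rotvec())
        out+=list(np.round(Rm.inv().apply(d*f),4))+list(np.round(rv,1))
    print("n",n,"da",round(da,1)); 
    for i in range(rows): print([float(x) for x in out[6*i:6*i+6]],end=",")
    print()
def show():
    from plant import r
    s=r.get_state(); print("t",round(s["clock"],2),"pos",s["tool_pos"].round(4),"xang",round(xang(s["eef_rot"]),2),"z",Ro.from_quat(s["eef_rot"]).as_matrix()[:,2].round(3),"q",s["q"].round(3),"F",s["contact_force"].round(2),"M",s["moment"].round(2),"op",round(s["opening"],3)); return s
E
python3 - <<'E'
from h import *
s=show(); plan(s,[.588,.128,.30],14.66)
E
```

```text
t 0.6 pos [ 0.1582 -0.6047  0.2637] xang 14.66 z [ 0. -0. -1.] q [ 1.349  0.689 -0.195  1.565  0.157  0.903 -0.215] F [-1.29 -0.88  0.42] M [ 0.04 -0.03 -0.06] op 0.998
n 24.0 da 0.0
[0.0251, -0.025, -0.0015, 0.0, 0.0, -0.0],[0.0501, -0.05, -0.003, 0.0, 0.0, -0.0],[0.0752, -0.075, -0.0045, 0.0, 0.0, -0.0],[0.1002, -0.1, -0.0061, 0.0, 0.0, -0.0],[0.1253, -0.125, -0.0076, 0.0, 0.0, -0.0],
```

>>> {"fn": "send_rows", "kwargs": {"moves": [0.027,-0.025,-0.0015,0,0,0,0.054,-0.05,-0.003,0,0,0,0.081,-0.075,-0.0045,0,0,0,0.108,-0.1,-0.006,0,0,0,0.134,-0.125,-0.0075,0,0,0], "claw": -1, "grip_force": 60}}

```text
clock: 1.02
tool_pos: [0.257, -0.4484, 0.2715]
eef_rot: [0.992, 0.128, 0.0, 0.0]
contact_force: [1.0, -1.3, -0.1]
opening: 1.002
```

```bash
python3 - <<'E'
from h import *
s=show(); plan(s,[.588,.128,.30],14.66)
E
```

```text
t 1.02 pos [ 0.257  -0.4484  0.2715] xang 14.65 z [ 0.001 -0.    -1.   ] q [ 1.082  0.538 -0.189  1.88   0.144  0.735 -0.503] F [ 0.99 -1.29 -0.09] M [ 0.01 -0.05 -0.04] op 1.002
n 19.0 da 0.0
[0.0245, -0.0249, -0.0015, 0.0, -0.0, -0.0],[0.0491, -0.0499, -0.003, 0.0, -0.0, -0.0],[0.0736, -0.0748, -0.0045, 0.0, -0.0, -0.0],[0.0981, -0.0998, -0.006, 0.0, -0.0, -0.0],[0.1226, -0.1247, -0.0075, 0.0, -0.0, -0.0],
```

```bash
cat > edit.py <<'E'
t=open('h.py').read()
t=t.replace('n=max(1,np.ceil(np.linalg.norm(d)/step),np.ceil(abs(da)/dstep))','n=max(1,np.ceil(np.linalg.norm(d)/step)); m=max(1,np.ceil(abs(da)/dstep))')
t=t.replace("f=min(1,i/n)\n","f=min(1,i/n); g=min(1,i/m)\n").replace("np.radians(da*f)","np.radians(da*g)").replace('print("n",n,','print("n",n,m,')
open('h.py','w').write(t)
E
python3 edit.py; python3 - <<'E'
from h import *
s=show(); plan(s,[.588,.128,.30],0,turn=248)
E
```

```text
t 1.02 pos [ 0.257  -0.4484  0.2715] xang 14.65 z [ 0.001 -0.    -1.   ] q [ 1.082  0.538 -0.189  1.88   0.144  0.735 -0.503] F [ 0.99 -1.29 -0.09] M [ 0.01 -0.05 -0.04] op 1.002
n 19.0 37.0 da 248
[0.0245, -0.0249, -0.0015, 0.0, -0.0, -6.7],[0.0491, -0.0499, -0.003, 0.0, -0.0, -13.4],[0.0736, -0.0748, -0.0045, 0.0, -0.0, -20.1],[0.0981, -0.0998, -0.006, 0.0, -0.0, -26.8],[0.1226, -0.1247, -0.0075, 0.0, -0.0, -33.5],
```

>>> {"fn": "send_rows", "kwargs": {"moves": [0.026,-0.025,-0.0015,0,0,-6.7,0.052,-0.05,-0.003,0,0,-13.4,0.078,-0.075,-0.0045,0,0,-20.1,0.103,-0.1,-0.006,0,0,-26.8,0.128,-0.125,-0.0075,0,0,-33.5]}}

```text
clock: 1.43
tool_pos: [0.35, -0.2935, 0.2794]
eef_rot: [0.912, 0.411, 0.0, 0.001]
contact_force: [0.4, 0.5, 0.2]
opening: 0.999
```

```bash
python3 - <<'E'
from h import *
s=show(); plan(s,[.588,.128,.30],0,turn=262.9-xang(s["eef_rot"]))
E
```

```text
t 1.43 pos [ 0.35   -0.2935  0.2794] xang 48.48 z [ 0.001 -0.001 -1.   ] q [ 0.84   0.465 -0.36   2.028  0.251  0.689 -0.404] F [0.43 0.46 0.17] M [-0.03 -0.08  0.05] op 0.999
n 14.0 32.0 da 214.4
[0.0338, -0.0072, -0.0015, 0.1, 0.0, -6.7],[0.0676, -0.0145, -0.003, 0.1, 0.0, -13.4],[0.1014, -0.0217, -0.0044, 0.1, 0.0, -20.1],[0.1352, -0.0289, -0.0059, 0.1, 0.0, -26.8],[0.1691, -0.0361, -0.0074, 0.1, 0.0, -33.5],
```

>>> {"fn": "send_rows", "kwargs": {"moves": [0.034,-0.007,-0.0015,0,0,-6.7,0.068,-0.0145,-0.003,0,0,-13.4,0.101,-0.022,-0.0045,0,0,-20.1,0.135,-0.029,-0.006,0,0,-26.8,0.169,-0.036,-0.0075,0,0,-33.5]}}

```text
clock: 1.85
tool_pos: [0.4357, -0.1417, 0.2872]
eef_rot: [0.753, 0.658, 0.0, 0.001]
contact_force: [1.1, -1.0, -0.0]
opening: 1.003
```

```bash
python3 - <<'E'
from h import *
s=show(); plan(s,[.588,.128,.30],0,turn=262.9-xang(s["eef_rot"]))
E
```

```text
t 1.85 pos [ 0.4357 -0.1417  0.2872] xang 82.3 z [ 0.002 -0.002 -1.   ] q [ 0.569  0.475 -0.53   2.009  0.351  0.744 -0.308] F [ 1.07 -1.04 -0.04] M [-0.06 -0.13 -0.01] op 1.003
n 9.0 27.0 da 180.6
[0.032, 0.0128, -0.0014, 0.1, 0.1, -6.7],[0.0639, 0.0255, -0.0029, 0.1, 0.1, -13.4],[0.0959, 0.0383, -0.0043, 0.1, 0.1, -20.1],[0.1279, 0.051, -0.0057, 0.1, 0.1, -26.8],[0.1598, 0.0638, -0.0072, 0.1, 0.1, -33.4],
```

>>> {"fn": "send_rows", "kwargs": {"moves": [0.032,0.013,-0.0015,0,0,-6.7,0.064,0.0255,-0.003,0,0,-13.4,0.096,0.038,-0.0045,0,0,-20.1,0.128,0.051,-0.006,0,0,-26.8,0.16,0.064,-0.007,0,0,-33.5]}}

```text
clock: 2.27
tool_pos: [0.5213, 0.0097, 0.2945]
eef_rot: [0.529, 0.849, -0.0, 0.002]
contact_force: [-0.5, -0.9, 0.1]
opening: 1.001
```

```bash
python3 - <<'E'
from h import *
s=show(); plan(s,[.588,.128,.30],0,turn=262.9-xang(s["eef_rot"]))
E
```

```text
t 2.27 pos [0.5213 0.0097 0.2945] xang 116.1 z [ 0.003 -0.002 -1.   ] q [ 0.313  0.578 -0.681  1.825  0.458  0.9   -0.124] F [-0.48 -0.86  0.07] M [-0.03 -0.14  0.04] op 1.001
n 4.0 22.0 da 146.8
[0.0192, 0.028, -0.0014, 0.1, 0.2, -6.7],[0.0385, 0.056, -0.0028, 0.1, 0.2, -13.3],[0.0577, 0.084, -0.0041, 0.1, 0.2, -20.0],[0.0769, 0.1119, -0.0055, 0.0, 0.2, -26.7],[0.0769, 0.1119, -0.0055, 0.0, 0.2, -33.4],
```

>>> {"fn": "send_rows", "kwargs": {"moves": [0.019,0.028,-0.0015,0.1,0.2,-6.7,0.038,0.056,-0.003,0.1,0.2,-13.3,0.058,0.084,-0.004,0.1,0.2,-20,0.077,0.112,-0.0055,0,0.2,-26.7,0.077,0.112,-0.0055,0,0.2,-33.4]}}

```text
clock: 2.68
tool_pos: [0.5897, 0.1361, 0.3009]
eef_rot: [0.257, 0.966, 0.004, 0.001]
contact_force: [-0.4, 1.7, 0.6]
opening: 0.999
```

```bash
python3 - <<'E'
from h import *
from plant import imaging
s=show(); plan(s,[.588,.128,.30],0,turn=262.9-(xang(s["eef_rot"])%360))
w=imaging.snapshot("wrist"); cv2.imwrite("pics/w1.png",w["image"][:,:,::-1]); print(w["mtx"],w["rvec"],w["tvec"])
E
```

```text
t 2.68 pos [0.5897 0.1361 0.3009] xang 150.21 z [ 0.003  0.008 -1.   ] q [ 0.14   0.721 -0.819  1.569  0.567  1.096  0.235] F [-0.39  1.67  0.55] M [ 0.07 -0.17  0.03] op 0.999
n 1 17.0 da 112.7
[-0.0026, -0.0079, 0.0008, 0.5, -0.0, -6.6],[-0.0026, -0.0079, 0.0008, 0.5, -0.0, -13.3],[-0.0026, -0.0079, 0.0008, 0.5, 0.0, -19.9],[-0.0026, -0.0079, 0.0008, 0.5, 0.0, -26.5],[-0.0026, -0.0079, 0.0008, 0.5, 0.1, -33.1],
[[309.70691629   0.         321.65295628]
 [  0.         309.70691629 204.14137778]
 [  0.           0.           1.        ]] [-2.52018428 -1.45910424 -0.20298333] [-0.41329361 -0.47317762  0.30569566]
```

View pics/w1.png

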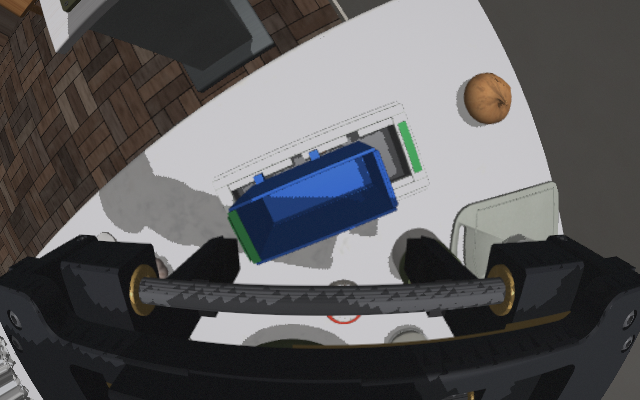

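>>> {"fn": "send_rows", "kwargs": {"moves": [-0.0026,-0.008,0.001,0.5,0,-6.6,-0.0026,-0.008,0.001,0.5,0,-13.3,-0.0026,-0.008,0.001,0.5,0,-20,-0.0026,-0.008,0.001,0.5,0,-26.5,-0.0026,-0.008,0.001,0.5,0,-33]}}

```text
clock: 3.15
tool_pos: [0.5868, 0.1226, 0.2989]
eef_rot: [-0.03, 1.0, -0.003, -0.001]
contact_force: [0.3, -0.0, -0.5]
opening: 1.001
```

>>> {"fn": "send_rows", "kwargs": {"moves": [0,0,0,0,0,-6.7,0,0,0,0,0,-13.4,0,0,0,0,0,-20,0,0,0,0,0,-26.7,0,0,0,0,0,-33.4]}}

```text
clock: 3.57
tool_pos: [0.5867, 0.1211, 0.2986]
eef_rot: [-0.317, 0.948, -0.003, -0.002]
contact_force: [-0.2, 0.8, 0.7]
opening: 0.998
```

```bash
python3 - <<'E'
from h import *
s=show(); plan(s,[.588,.128,.30],0,turn=262.9-(xang(s["eef_rot"])%360))
E
```

```text
t 3.57 pos [0.5867 0.1211 0.2986] xang -143.05 z [-0.002 -0.008 -1.   ] q [ 0.273  0.819 -1.106  1.578  0.768  1.24   1.242] F [-0.17  0.78  0.74] M [ 0.11 -0.13 -0.01] op 0.998
n 1 7.0 da 45.9
[-0.0052, 0.0047, -0.0015, -0.3, -0.4, -6.6],[-0.0052, 0.0047, -0.0015, -0.3, -0.4, -13.1],[-0.0052, 0.0047, -0.0015, -0.2, -0.4, -19.7],[-0.0052, 0.0047, -0.0015, -0.2, -0.4, -26.3],[-0.0052, 0.0047, -0.0015, -0.2, -0.4, -32.8],
```

>>> {"fn": "send_rows", "kwargs": {"moves": [-0.005,0.0047,-0.0015,-0.3,-0.4,-6.6,-0.005,0.0047,-0.0015,-0.3,-0.4,-13.1,-0.005,0.0047,-0.0015,-0.2,-0.4,-19.7,-0.005,0.0047,-0.0015,-0.2,-0.4,-26.3,-0.005,0.0047,-0.0015,-0.2,-0.4,-32.8]}}

```text
clock: 3.98
tool_pos: [0.5878, 0.1263, 0.2997]
eef_rot: [-0.572, 0.82, -0.001, -0.001]
contact_force: [-0.1, -0.2, -0.6]
opening: 1.0
```

```bash
python3 - <<'E'
from h import *
from plant import imaging
s=show(); plan(s,[.588,.128,.28],0,turn=262.9-(xang(s["eef_rot"])%360))
w=imaging.snapshot("wrist"); cv2.imwrite("pics/w2.png",w["image"][:,:,::-1]); np.savez("w2.npz",**{k:w[k] for k in("image","depth","mtx","rvec","tvec")})
for k in("top","scene"):
    s=imaging.snapshot(k); cv2.imwrite(f"pics/{k}2.png",s["image"][:,:,::-1])
E
```

```text
t 3.98 pos [0.5878 0.1263 0.2997] xang -110.16 z [-0.001 -0.002 -1.   ] q [ 0.306  0.878 -1.238  1.569  0.851  1.32   1.743] F [-0.14 -0.19 -0.62] M [ 0.09 -0.09 -0.02] op 1.0
n 1 2.0 da 13.1
[-0.0017, 0.0004, 0.0197, 0.0, -0.1, -6.5],[-0.0017, 0.0004, 0.0197, 0.0, -0.1, -13.1],[-0.0017, 0.0004, 0.0197, 0.0, -0.1, -13.1],[-0.0017, 0.0004, 0.0197, 0.0, -0.1, -13.1],[-0.0017, 0.0004, 0.0197, 0.0, -0.1, -13.1],
```

View pics/w2.png

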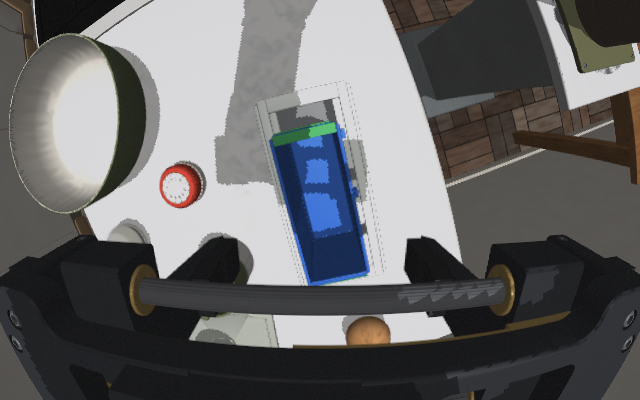

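View pics/scene2.png

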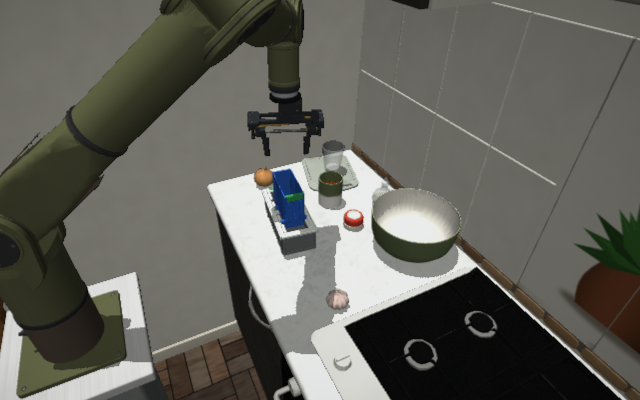

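```bash
cat >> h.py <<'E'
def wcloud(s):
    R=cv2.Rodrigues(np.array(s["rvec"]))[0]; t=np.array(s["tvec"]).ravel(); K=s["mtx"]; d=s["depth"]
    v,u=np.mgrid[0:400,0:640]
    x=(u-K[0,2])/K[0,0]; y=(v-K[1,2])/K[1,1]; th=np.hypot(x,y)+1e-9; k=np.tan(np.minimum(th,1.45))/th
    P=np.stack([x*k*d,y*k*d,d],-1); W=(P-t)@R; W[d<=0]=np.nan; return W
E
python3 - <<'E'
from h import *
s=np.load("w2.npz"); W=wcloud(s); im=s["image"].astype(int); z=W[...,2]
for nm,z0,z1 in(("tote",.165,.2),("frame",.075,.095)):
    m=(z>z0)&(z<z1)&(abs(W[...,0]-.588)<.12)&(abs(W[...,1]-.13)<.16)
    if nm=="tote": m&=im[...,2]+im[...,1]>im[...,0]*2+60
    p=W[m]; c,wh,a=cv2.minAreaRect((p[:,:2]*1000).astype(np.float32)); print(nm,m.sum(),np.round(c,1),np.round(wh,1),a,np.median(p[:,2]))
# window/edges in base axes
a=np.deg2rad(82.9);ey=np.array([np.cos(a),np.sin(a)]);ex=np.array([ey[1],-ey[0]])
m=(z>.17)&(z<.2)&(im[...,2]>im[...,0]+40)
p=W[m][:,:2]-[.588,.128]
for k,e in(("ex",ex),("ey",ey)):
    q=p@e*1000; print(k,np.percentile(q,[0,1,5,50,95,99,100]).round(1))
E
```

```text
tote 2823 [588.3 127.9] [136.1  56.1] 82.87211608886719 0.18024127059486336
frame 8186 [589.3 136.4] [234.8 108.3] 82.61192321777344 0.08228001809760231
ex [-27.8 -27.4 -26.9   5.8  27.5  28.   28.4]
ey [-67.2 -66.8 -64.   15.3  65.2  67.1  68. ]
```

>>> {"fn": "send_rows", "kwargs": {"moves": [-0.0017,0.0002,0.01,0,0,-6.5,-0.0017,0.0002,0.02,0,0,-13,-0.0017,0.0002,0.04,0,0,-13,-0.0017,0.0002,0.06,0,0,-13,-0.0017,0.0002,0.06,0,0,-13]}}

```text
clock: 4.55
tool_pos: [0.5867, 0.126, 0.2358]
eef_rot: [-0.657, 0.754, 0.0, -0.004]
contact_force: [0.4, -1.1, -0.5]
opening: 1.004
```

```bash
python3 - <<'E'
from h import *
s=show(); plan(s,[.5882,.128,.1675],262.9,step=.018)
E
```

```text
t 4.55 pos [0.5867 0.126  0.2358] xang -97.82 z [-0.007 -0.005 -1.   ] q [ 0.302  0.971 -1.235  1.64   0.957  1.263  1.873] F [ 0.41 -1.11 -0.47] M [ 0.11 -0.07  0.05] op 1.004
n 4.0 1 da 0.7
[-0.0007, -0.0004, 0.0171, 0.3, -0.4, -0.7],[-0.0013, -0.0008, 0.0342, 0.3, -0.4, -0.7],[-0.002, -0.0012, 0.0512, 0.3, -0.4, -0.7],[-0.0026, -0.0016, 0.0683, 0.3, -0.4, -0.7],[-0.0026, -0.0016, 0.0683, 0.3, -0.4, -0.7],
```

>>> {"fn": "send_rows", "kwargs": {"moves": [-0.0007,-0.0004,0.016,0.3,-0.4,-0.7,-0.0013,-0.0008,0.032,0.3,-0.4,-0.7,-0.002,-0.0012,0.048,0.3,-0.4,-0.7,-0.0026,-0.0016,0.06,0.3,-0.4,-0.7,-0.0026,-0.0016,0.0683,0.3,-0.4,-0.7]}}

```text
clock: 4.97
tool_pos: [0.588, 0.1277, 0.166]
eef_rot: [-0.662, 0.75, 0.001, -0.001]
contact_force: [0.2, -0.1, 0.8]
opening: 1.001
```

```bash
python3 - <<'E'
from h import *
s=show(); plan(s,[.5882,.128,.1675],262.9,step=.018)
E
```

```text
t 4.97 pos [0.588  0.1277 0.166 ] xang -97.17 z [-0.002 -0.    -1.   ] q [ 0.283  1.057 -1.179  1.698  1.063  1.168  1.812] F [ 0.17 -0.09  0.76] M [ 0.13 -0.09  0.07] op 1.001
n 1 1 da 0.1
[-0.0003, -0.0002, -0.0015, 0.1, -0.0, -0.1],[-0.0003, -0.0002, -0.0015, 0.1, -0.0, -0.1],[-0.0003, -0.0002, -0.0015, 0.1, -0.0, -0.1],[-0.0003, -0.0002, -0.0015, 0.1, -0.0, -0.1],[-0.0003, -0.0002, -0.0015, 0.1, -0.0, -0.1],
```

>>> {"fn": "send_rows", "kwargs": {"moves": [0,0,-0.0015,0,0,0,0,0,-0.0015,0,0,0,0,0,-0.0015,0,0,0,0,0,-0.0015,0,0,0,0,0,-0.0015,0,0,0], "claw": 1, "grip_force": 60}}

```text
clock: 5.38
tool_pos: [0.5883, 0.128, 0.1683]
eef_rot: [-0.661, 0.75, 0.0, -0.0]
contact_force: [0.0, -0.1, -0.3]
opening: 0.648
```

>>> {"fn": "send_rows", "kwargs": {"moves": [0,0,0,0,0,0,0,0,0,0,0,0,0,0,0,0,0,0,0,0,0,0,0,0,0,0,0,0,0,0]}}

```text
clock: 5.8
tool_pos: [0.5884, 0.128, 0.1683]
eef_rot: [-0.661, 0.75, 0.0, 0.0]
contact_force: [0.0, 0.2, -0.5]
opening: 0.63
```

```bash
python3 - <<'E'
from h import *
s=show(); plan(s,[.5882,.128,.24],262.9,step=.018)
E
```

```text
t 5.8 pos [0.5884 0.128  0.1683] xang -97.18 z [-0.     0.001 -1.   ] q [ 0.284  1.054 -1.181  1.696  1.061  1.17   1.814] F [ 0.05  0.16 -0.46] M [0.08 0.   0.04] op 0.63
n 4.0 1 da 0.1
[-0.0, 0.0001, -0.0179, 0.0, 0.0, -0.1],[-0.0, 0.0001, -0.0358, 0.0, 0.0, -0.1],[-0.0, 0.0002, -0.0538, 0.0, 0.0, -0.1],[-0.0, 0.0002, -0.0717, 0.0, 0.0, -0.1],[-0.0, 0.0002, -0.0717, 0.0, 0.0, -0.1],
```

>>> {"fn": "send_rows", "kwargs": {"moves": [0,0,-0.008,0,0,0,0,0,-0.02,0,0,0,0,0,-0.035,0,0,0,0,0,-0.05,0,0,0,0,0,-0.06,0,0,0]}}

```text
clock: 6.22
tool_pos: [0.589, 0.1288, 0.2314]
eef_rot: [-0.661, 0.75, 0.0, 0.002]
contact_force: [-0.3, -0.0, -1.5]
opening: 0.631
```

```bash
python3 - <<'E'
from h import *
s=show(); plan(s,[.5882,.128,.24],262.9,step=.018)
E
```

```text
t 6.22 pos [0.589  0.1288 0.2314] xang -97.17 z [ 0.002  0.002 -1.   ] q [ 0.302  0.978 -1.236  1.645  0.971  1.249  1.875] F [-0.27 -0.02 -1.53] M [ 0.15 -0.1  -0.01] op 0.631
n 1 1 da 0.1
[0.0008, 0.0006, -0.0086, -0.1, 0.1, -0.1],[0.0008, 0.0006, -0.0086, -0.1, 0.1, -0.1],[0.0008, 0.0006, -0.0086, -0.1, 0.1, -0.1],[0.0008, 0.0006, -0.0086, -0.1, 0.1, -0.1],[0.0008, 0.0006, -0.0086, -0.1, 0.1, -0.1],
```

>>> {"fn": "send_rows", "kwargs": {"moves": [0,0,-0.008,0,0,5,0,0,-0.008,0,0,12,0,0,-0.008,0,0,19,0,0,-0.008,0,0,26,0,0,-0.008,0,0,33]}}

```text
clock: 6.63
tool_pos: [0.5891, 0.129, 0.2407]
eef_rot: [-0.419, 0.908, 0.0, 0.002]
contact_force: [-0.1, 0.1, -1.1]
opening: 0.628
```

>>> {"fn": "send_rows", "kwargs": {"moves": [0,0,0,0,0,7,0,0,0,0,0,14,0,0,0,0,0,21,0,0,0,0,0,28,0,0,0,0,0,35]}}

```text
clock: 7.05
tool_pos: [0.5891, 0.1293, 0.242]
eef_rot: [-0.123, 0.992, 0.001, 0.003]
contact_force: [-0.2, 0.0, -2.4]
opening: 0.632
```

>>> {"fn": "send_rows", "kwargs": {"moves": [0,0,0,0,0,7,0,0,0,0,0,14,0,0,0,0,0,21,0,0,0,0,0,28,0,0,0,0,0,35]}}

```text
clock: 7.47
tool_pos: [0.5891, 0.1299, 0.2433]
eef_rot: [0.184, 0.983, 0.003, 0.002]
contact_force: [0.1, -0.5, -2.6]
opening: 0.63
```

>>> {"fn": "send_rows", "kwargs": {"moves": [0,0,0,0,0,7,0,0,0,0,0,14,0,0,0,0,0,21,0,0,0,0,0,28,0,0,0,0,0,35]}}

```text
clock: 7.88
tool_pos: [0.589, 0.1306, 0.2446]
eef_rot: [0.473, 0.881, 0.004, 0.002]
contact_force: [0.3, 0.0, -2.4]
opening: 0.631
```

```bash
python3 - <<'E'
from h import *
from plant import imaging
s=show(); plan(s,[.5885,.1325,.24],82.8,step=.018)
k="top"; w=imaging.snapshot(k); cv2.imwrite(f"pics/{k}3.png",w["image"][:,:,::-1]);np.savez("top3.npz",**{k:w[k] for k in("image","depth","mtx","rvec","tvec")})
E
```

```text
t 7.88 pos [0.589  0.1306 0.2446] xang 123.55 z [ 0.007  0.005 -1.   ] q [ 0.085  0.753 -0.687  1.647  0.564  0.94  -0.222] F [ 0.29  0.   -2.45] M [-0.02 -0.06  0.  ] op 0.631
n 1 6.0 da -40.8
[0.0019, 0.0006, 0.0046, 0.5, -0.1, 6.8],[0.0019, 0.0006, 0.0046, 0.5, -0.1, 13.6],[0.0019, 0.0006, 0.0046, 0.5, -0.1, 20.4],[0.0019, 0.0006, 0.0046, 0.5, -0.2, 27.2],[0.0019, 0.0006, 0.0046, 0.5, -0.2, 34.0],
```

View pics/top3.png

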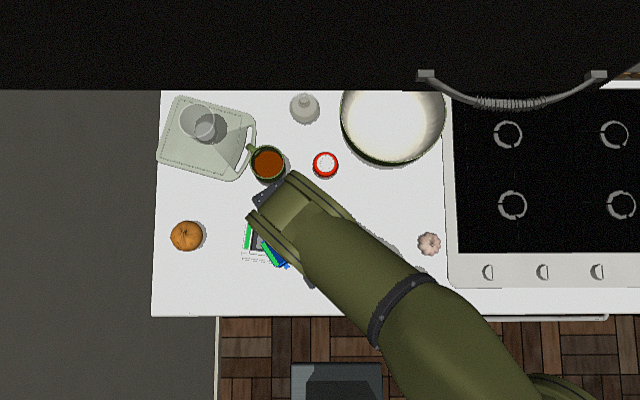

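>>> {"fn": "send_rows", "kwargs": {"moves": [0.002,0.001,0.0045,0.5,0,6.8,0.003,0.002,0.0045,0.5,0,13.6,0.004,0.003,0.0045,0.5,0,20.4,0.004,0.003,0.0045,0.5,0,27.2,0.004,0.003,0.0045,0.5,0,34]}}

```text
clock: 8.35
tool_pos: [0.5893, 0.1368, 0.2412]
eef_rot: [0.712, 0.702, 0.001, -0.002]
contact_force: [0.5, 0.2, -1.8]
opening: 0.631
```

```bash
python3 - <<'E'
from h import *
s=show(); plan(s,[.5893,.1365,.225],82.8,step=.018)
E
```

```text
t 8.35 pos [0.5893 0.1368 0.2412] xang 89.16 z [-0.     0.004 -1.   ] q [-0.011  0.727 -0.522  1.643  0.435  0.889 -0.716] F [ 0.5   0.19 -1.76] M [-0.08 -0.08 -0.07] op 0.631
n 1 1 da -6.4
[-0.0003, 0.0, 0.0162, -0.0, -0.2, 6.4],[-0.0003, 0.0, 0.0162, -0.0, -0.2, 6.4],[-0.0003, 0.0, 0.0162, -0.0, -0.2, 6.4],[-0.0003, 0.0, 0.0162, -0.0, -0.2, 6.4],[-0.0003, 0.0, 0.0162, -0.0, -0.2, 6.4],
```

>>> {"fn": "send_rows", "kwargs": {"moves": [0,0,0.01,0,-0.2,3,0,0,0.02,0,-0.2,6.4,0,0,0.03,0,-0.2,6.4,0,0,0.036,0,-0.2,6.4,0,0,0.036,0,-0.2,6.4]}}

```text
clock: 8.77
tool_pos: [0.5884, 0.1368, 0.204]
eef_rot: [0.749, 0.662, -0.001, -0.001]
contact_force: [-0.1, 0.1, -2.6]
opening: 0.629
```

```bash
python3 - <<'E'
from h import *
from plant import imaging
s=show(); plan(s,[.5893,.1365,.19],82.8,step=.018)
k="wrist"; w=imaging.snapshot(k); cv2.imwrite(f"pics/{k}4.png",w["image"][:,:,::-1]);np.savez("w4.npz",**{k:w[k] for k in("image","depth","mtx","rvec","tvec")})
k="scene"; w=imaging.snapshot(k); cv2.imwrite(f"pics/{k}4.png",cv2.resize(w["image"][130:280,190:390,::-1],None,fx=4,fy=4))
E
```

```text
t 8.77 pos [0.5884 0.1368 0.204 ] xang 82.94 z [-0.003  0.    -1.   ] q [-0.044  0.767 -0.466  1.678  0.444  0.807 -0.833] F [-0.11  0.12 -2.61] M [-0.04 -0.09  0.01] op 0.629
n 1 1 da -0.1
[-0.0002, 0.001, 0.014, -0.2, 0.0, 0.1],[-0.0002, 0.001, 0.014, -0.2, 0.0, 0.1],[-0.0002, 0.001, 0.014, -0.2, 0.0, 0.1],[-0.0002, 0.001, 0.014, -0.2, 0.0, 0.1],[-0.0002, 0.001, 0.014, -0.2, 0.0, 0.1],
```

View pics/wrist4.png

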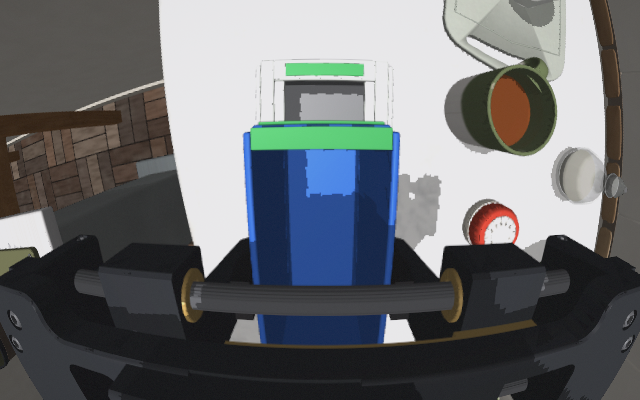

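View pics/scene4.png

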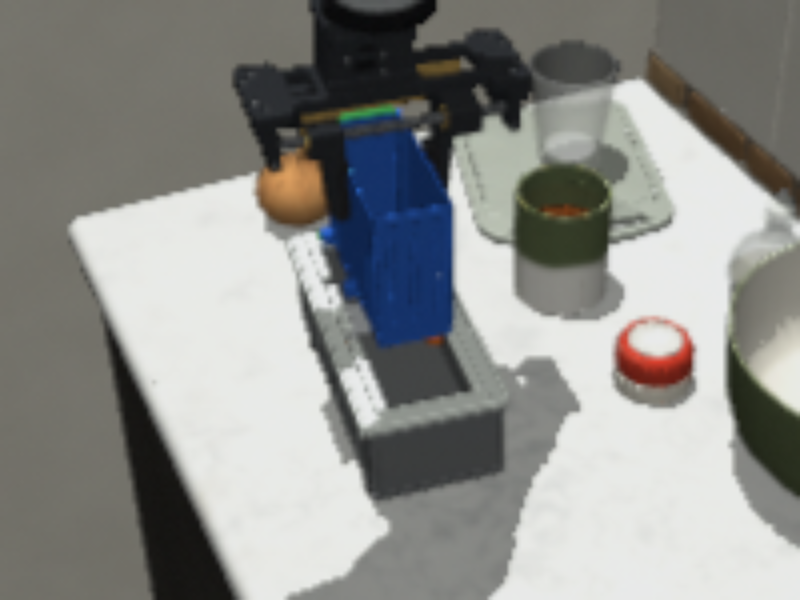

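```bash
python3 - <<'E'
from h import *
a=np.deg2rad(82.7);ey=np.array([np.cos(a),np.sin(a)]);ex=np.array([ey[1],-ey[0]]);c=np.array([.5893,.1365])
def B(W): 
    p=(W[...,:2]-c)*1000; return p@ex,p@ey,W[...,2]*1000
for f,cl in(("w4.npz",wcloud),("w2.npz",wcloud),("top0.npz",cloud)):
    s=np.load(f);W=cl(s); x,y,z=B(W); im=s["image"].astype(int)
    G=(im[...,1]>im[...,0]+40)&(im[...,1]>im[...,2]+40)
    near=(abs(x)<70)&(abs(y)<130)
    print(f)
    for nm,m in(("totegreen",G&near&(z>170)),("framegreen",G&near&(z<95)&(z>70))):
        if m.sum(): print(nm,m.sum(),"x",np.percentile(x[m],[1,50,99]).round(1),"y",np.percentile(y[m],[1,50,99]).round(1),"z",np.median(z[m]).round(1))
    m=near&(z>205); 
    if m.sum(): print("tote top x",np.percentile(x[m],[.5,99.5]),"y",np.percentile(y[m],[.5,99.5]))
    # window y-edges along |x|<20: frame points z 75..90 vs deeper
    for lo,hi in((60,125),(-125,-60)):
        f_=near&(abs(x)<22)&(z>76)&(z<90)&(y>lo)&(y<hi); i_=near&(abs(x)<22)&(z<60)&(z>10)&(y>lo)&(y<hi)
        if f_.sum()>5 and i_.sum()>5: print(" end",lo,"frame y",np.percentile(y[f_],[2,98]).round(1),"inside y",np.percentile(y[i_],[2,98]).round(1))
    # side edges, at y 72..95
    f_=near&(y>72)&(y<95)&(z>76)&(z<90); 
    for sg in(1,-1):
        k=f_&(x*sg>0)
        if k.sum(): print(" side",sg,np.percentile(x[k],[2,98]).round(1))
E
```

```text
w4.npz
totegreen 3448 x [-25.4  -1.3  22.9] y [57.6 61.8 67.1] z 217.2
framegreen 958 x [-29.1   0.1  29.3] y [103.6 108.5 113.5] z 84.2
tote top x [-68.58393     68.75284448] y [-22.59905638  66.37813506]
 end 60 frame y [100.  115.9] inside y [ 68.9 103.7]
 side 1 [31.1 53.1]
 side -1 [-52.5 -30.7]
w2.npz
totegreen 581 x [-23.7  -2.3  24. ] y [-76.4 -70.8 -67.2] z 181.4
framegreen 4 x [-29.2 -17.9  -6.5] y [112.2 112.8 113.2] z 83.2
tote top x [-69.47992413  69.2749027 ] y [-61.19728468  19.45788951]
 end -125 frame y [-116.5 -100.1] inside y [-103.4  -78.1]
 side 1 [45.2 53.7]
 side -1 [-52.5 -33.9]
top0.npz
totegreen 99 x [-23.6  -1.   23.6] y [-76.3 -70.7 -66.8] z 182.7
framegreen 119 x [-28.6   0.1  28.9] y [103.8 108.8 114. ] z 84.6
 end 60 frame y [100.7 116.7] inside y [ 75.5 104.2]
 end -125 frame y [-116.1  -60.5] inside y [-102.8  -84.2]
 side 1 [30.7 52.5]
 side -1 [-53.3 -32.1]
```

```bash
python3 - <<'E'
from h import *
s=show(); plan(s,[.5898,.1372,.174],82.8,step=.01)
E
```

```text
t 8.87 pos [0.5892 0.137  0.2052] xang 82.86 z [-0.001  0.001 -1.   ] q [-0.044  0.765 -0.466  1.677  0.444  0.807 -0.834] F [ 0.5   0.01 -2.1 ] M [-0.04 -0.08 -0.03] op 0.629
n 4.0 1 da -0.1
[0.0, 0.0001, 0.0078, -0.1, -0.1, 0.1],[0.0001, 0.0003, 0.0156, -0.1, -0.1, 0.1],[0.0001, 0.0004, 0.0234, -0.1, -0.1, 0.1],[0.0002, 0.0006, 0.0312, -0.1, -0.1, 0.1],[0.0002, 0.0006, 0.0312, -0.1, -0.1, 0.1],
```

>>> {"fn": "send_rows", "kwargs": {"moves": [0,0.0001,0.007,-0.1,-0.1,0.1,0.0001,0.0003,0.014,-0.1,-0.1,0.1,0.0001,0.0004,0.021,-0.1,-0.1,0.1,0.0002,0.0006,0.028,-0.1,-0.1,0.1,0.0002,0.0006,0.031,-0.1,-0.1,0.1]}}

```text
clock: 9.28
tool_pos: [0.5892, 0.1369, 0.1728]
eef_rot: [0.75, 0.661, -0.001, 0.0]
contact_force: [-0.8, -0.2, -2.9]
opening: 0.634
```

```bash
python3 - <<'E'
from h import *
s=show(); plan(s,[.5898,.1372,.166],82.8,step=.002)
E
```

```text
t 9.28 pos [0.5892 0.1369 0.1728] xang 82.77 z [-0.001 -0.002 -1.   ] q [-0.059  0.807 -0.44   1.701  0.473  0.743 -0.861] F [-0.78 -0.22 -2.91] M [-0.03 -0.04  0.02] op 0.634
n 4.0 1 da 0.0
[0.0001, 0.0001, 0.0017, -0.1, 0.1, -0.0],[0.0002, 0.0003, 0.0034, -0.1, 0.1, -0.0],[0.0003, 0.0004, 0.0051, -0.1, 0.1, -0.0],[0.0004, 0.0005, 0.0068, -0.1, 0.1, -0.0],[0.0004, 0.0005, 0.0068, -0.1, 0.1, -0.0],
```

>>> {"fn": "send_rows", "kwargs": {"moves": [0.0001,0.0001,0.0017,-0.1,0.1,0,0.0002,0.0003,0.0034,-0.1,0.1,0,0.0003,0.0004,0.005,-0.1,0.1,0,0.0004,0.0005,0.0065,-0.1,0.1,0,0.0004,0.0005,0.008,-0.1,0.1,0]}}

```text
clock: 9.7
tool_pos: [0.59, 0.1373, 0.1649]
eef_rot: [0.75, 0.661, 0.0, 0.0]
contact_force: [0.4, 0.1, -2.5]
opening: 0.631
```

```bash
python3 - <<'E'
from h import *
s=show(); plan(s,[.5898,.1372,.158],82.8,step=.002)
E
```

```text
t 9.7 pos [0.59   0.1373 0.1649] xang 82.77 z [ 0.001  0.    -1.   ] q [-0.063  0.818 -0.434  1.706  0.481  0.724 -0.868] F [ 0.39  0.06 -2.46] M [-0.08 -0.02 -0.07] op 0.631
n 4.0 1 da 0.0
[-0.0, -0.0, 0.0017, 0.1, -0.0, -0.0],[-0.0001, -0.0001, 0.0034, 0.1, -0.0, -0.0],[-0.0001, -0.0001, 0.0052, 0.1, -0.0, -0.0],[-0.0001, -0.0002, 0.0069, 0.1, -0.0, -0.0],[-0.0001, -0.0002, 0.0069, 0.1, -0.0, -0.0],
```

>>> {"fn": "send_rows", "kwargs": {"moves": [0,0,0.002,0,0,0,0,0,0.004,0,0,0,0,0,0.006,0,0,0,0,0,0.008,0,0,0,0,0,0.01,0,0,0]}}

```text
clock: 10.12
tool_pos: [0.59, 0.1373, 0.1547]
eef_rot: [0.75, 0.661, 0.001, 0.0]
contact_force: [-0.1, 0.5, -1.8]
opening: 0.631
```

```bash
python3 - <<'E'
from h import *
s=show(); plan(s,[.5898,.1372,.14],82.8,step=.003)
E
```

```text
t 10.12 pos [0.59   0.1373 0.1547] xang 82.77 z [ 0.001  0.    -1.   ] q [-0.067  0.831 -0.425  1.713  0.491  0.704 -0.876] F [-0.11  0.47 -1.78] M [-0.01 -0.08  0.01] op 0.631
n 5.0 1 da 0.0
[-0.0, -0.0, 0.0029, 0.1, -0.0, -0.0],[-0.0001, -0.0001, 0.0059, 0.1, -0.0, -0.0],[-0.0001, -0.0001, 0.0088, 0.1, -0.0, -0.0],[-0.0001, -0.0002, 0.0117, 0.1, -0.0, -0.0],[-0.0002, -0.0002, 0.0147, 0.1, -0.0, -0.0],
```

>>> {"fn": "send_rows", "kwargs": {"moves": [0,0,0.003,0,0,0,0,0,0.006,0,0,0,0,0,0.009,0,0,0,0,0,0.012,0,0,0,0,0,0.014,0,0,0]}}

```text
clock: 10.53
tool_pos: [0.5899, 0.1372, 0.1402]
eef_rot: [0.75, 0.661, 0.0, 0.0]
contact_force: [-0.8, 0.1, -2.8]
opening: 0.63
```

```bash
python3 - <<'E'
from h import *
s=show()
E
```

```text
t 10.53 pos [0.5899 0.1372 0.1402] xang 82.77 z [ 0.001 -0.    -1.   ] q [-0.074  0.851 -0.413  1.721  0.504  0.676 -0.887] F [-0.82  0.08 -2.8 ] M [-0.01 -0.04 -0.03] op 0.63
```

>>> {"fn": "send_rows", "kwargs": {"moves": [0,0,0.0015,0,0,0,0,0,0.003,0,0,0,0,0,0.0045,0,0,0,0,0,0.006,0,0,0,0,0,0.006,0,0,0]}}

```text
clock: 10.95
tool_pos: [0.5897, 0.1374, 0.1344]
eef_rot: [0.75, 0.661, 0.0, 0.0]
contact_force: [-1.2, 0.1, 2.1]
opening: 0.63
```

```bash
python3 - <<'E'
from h import *
s=show()
E
```

```text
t 10.95 pos [0.5897 0.1374 0.1344] xang 82.78 z [ 0.001  0.    -1.   ] q [-0.077  0.859 -0.408  1.724  0.509  0.665 -0.892] F [-1.2   0.11  2.1 ] M [-0.09  0.31  0.03] op 0.63
```

>>> {"fn": "send_rows", "kwargs": {"moves": [0,0,0.001,0,0,0,0,0,0.002,0,0,0,0,0,0.003,0,0,0,0,0,0.003,0,0,0,0,0,0.003,0,0,0]}}

```text
clock: 11.37
tool_pos: [0.5897, 0.1375, 0.132]
eef_rot: [0.75, 0.661, 0.0, 0.0]
contact_force: [-2.0, -1.3, 7.2]
opening: 0.629
```

>>> {"fn": "send_rows", "kwargs": {"moves": [0,0,0.001,0,0,0,0,0,0.002,0,0,0,0,0,0.003,0,0,0,0,0,0.003,0,0,0,0,0,0.003,0,0,0]}}

```text
clock: 11.78
tool_pos: [0.5897, 0.1376, 0.1299]
eef_rot: [0.75, 0.661, 0.001, 0.001]
contact_force: [-3.9, -0.9, 8.7]
opening: 0.626
```

```bash
python3 - <<'E'
from h import *
s=show()
E
```

```text
t 11.78 pos [0.5897 0.1376 0.1299] xang 82.78 z [ 0.001 -0.    -1.   ] q [-0.08   0.865 -0.403  1.726  0.514  0.655 -0.897] F [-3.93 -0.91  8.75] M [-0.18  0.77  0.02] op 0.626
```

>>> {"fn": "send_rows", "kwargs": {"moves": [0,-0.0008,0.001,0,0,0,0,-0.0008,0.002,0,0,0,0,-0.0008,0.003,0,0,0,0,-0.0008,0.004,0,0,0,0,-0.0008,0.004,0,0,0]}}

```text
clock: 12.2
tool_pos: [0.5897, 0.1377, 0.1274]
eef_rot: [0.75, 0.661, 0.001, 0.001]
contact_force: [-2.7, -1.2, 12.9]
opening: 0.626
```

```bash
python3 - <<'E'
from h import *
s=show()
E
```

```text
t 12.2 pos [0.5897 0.1377 0.1274] xang 82.77 z [ 0.004 -0.    -1.   ] q [-0.083  0.868 -0.4    1.73   0.517  0.647 -0.901] F [-2.7  -1.16 12.85] M [-0.3   0.61  0.03] op 0.626
```

>>> {"fn": "send_rows", "kwargs": {"moves": [0,-0.0003,0.001,0,-0.2,0,0,-0.0005,0.002,0,-0.2,0,0,-0.0005,0.003,0,-0.2,0,0,-0.0005,0.004,0,-0.2,0,0,-0.0005,0.004,0,-0.2,0]}}

```text
clock: 12.62
tool_pos: [0.5899, 0.1381, 0.1251]
eef_rot: [0.75, 0.661, 0.001, 0.003]
contact_force: [-3.1, -1.3, 13.4]
opening: 0.632
```

```bash
python3 - <<'E'
from h import *
s=show()
E
```

```text
t 12.62 pos [0.5899 0.1381 0.1251] xang 82.76 z [ 0.006 -0.003 -1.   ] q [-0.088  0.871 -0.394  1.731  0.522  0.642 -0.906] F [-3.12 -1.33 13.4 ] M [-0.2   0.79  0.01] op 0.632
```

>>> {"fn": "send_rows", "kwargs": {"moves": [-0.0006,-0.001,0.001,0.5,0.2,0,-0.0006,-0.001,0.002,0.5,0.2,0,-0.0006,-0.001,0.003,0.5,0.2,0,-0.0006,-0.001,0.004,0.5,0.2,0,-0.0006,-0.001,0.005,0.5,0.2,0]}}

```text
clock: 13.03
tool_pos: [0.5903, 0.1381, 0.1218]
eef_rot: [0.75, 0.661, 0.001, -0.001]
contact_force: [-2.1, -0.3, 10.3]
opening: 0.63
```

```bash
python3 - <<'E'
from h import *
from plant import imaging
s=show()
k="scene"; w=imaging.snapshot(k); cv2.imwrite(f"pics/{k}5.png",cv2.resize(w["image"][130:280,190:390,::-1],None,fx=4,fy=4))
E
```

```text
t 13.03 pos [0.5903 0.1381 0.1218] xang 82.74 z [ 0.001  0.002 -1.   ] q [-0.083  0.878 -0.398  1.728  0.519  0.64  -0.901] F [-2.14 -0.31 10.28] M [-0.11  0.24  0.04] op 0.63
```

View pics/scene5.png

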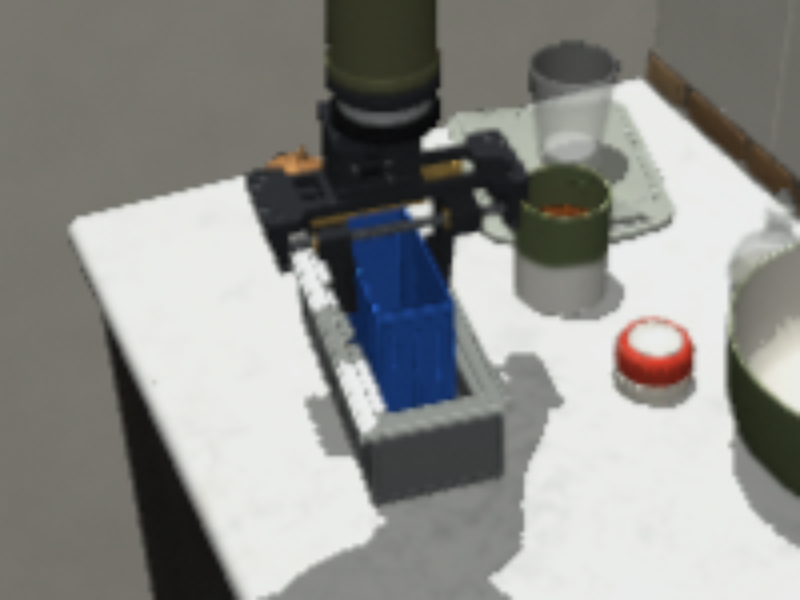

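>>> {"fn": "send_rows", "kwargs": {"moves": [-0.0005,-0.0005,0.001,0,-0.1,0,-0.0005,-0.0005,0.002,0,-0.1,0,-0.0005,-0.0005,0.003,0,-0.1,0,-0.0005,-0.0005,0.004,0,-0.1,0,-0.0005,-0.0005,0.004,0,-0.1,0]}}

```text
clock: 13.5
tool_pos: [0.5905, 0.1383, 0.119]
eef_rot: [0.75, 0.661, 0.002, 0.0]
contact_force: [-2.5, -0.0, 12.0]
opening: 0.631
```

```bash
python3 - <<'E'
from h import *
s=show()
E
```

```text
t 13.5 pos [0.5905 0.1383 0.119 ] xang 82.75 z [ 0.003  0.002 -1.   ] q [-0.086  0.881 -0.394  1.73   0.523  0.633 -0.905] F [-2.500e+00 -1.000e-02  1.196e+01] M [-0.07  0.52  0.01] op 0.631
```

>>> {"fn": "send_rows", "kwargs": {"moves": [-0.001,-0.0012,0.001,0.2,0.1,0,-0.001,-0.0015,0.002,0.2,0.1,0,-0.001,-0.0015,0.003,0.2,0.1,0,-0.001,-0.0015,0.004,0.2,0.1,0,-0.001,-0.0015,0.004,0.2,0.1,0]}}

```text
clock: 13.92
tool_pos: [0.5903, 0.1382, 0.1166]
eef_rot: [0.75, 0.661, 0.003, -0.001]
contact_force: [-1.8, -1.6, 11.5]
opening: 0.629
```

```bash
python3 - <<'E'
from h import *
s=show()
E
```

```text
t 13.92 pos [0.5903 0.1382 0.1166] xang 82.74 z [ 0.004  0.005 -1.   ] q [-0.084  0.884 -0.394  1.733  0.525  0.625 -0.906] F [-1.83 -1.6  11.52] M [-0.07  0.38  0.01] op 0.629
```

>>> {"fn": "send_rows", "kwargs": {"moves": [-0.001,-0.0012,0.001,0.2,-0.2,0,-0.001,-0.0015,0.002,0.2,-0.2,0,-0.001,-0.0015,0.003,0.2,-0.2,0,-0.001,-0.0015,0.004,0.2,-0.2,0,-0.001,-0.0015,0.004,0.2,-0.2,0]}}

```text
clock: 14.33
tool_pos: [0.5903, 0.1387, 0.1143]
eef_rot: [0.75, 0.661, 0.003, -0.0]
contact_force: [-0.8, 0.3, 10.4]
opening: 0.633
```

```bash
python3 - <<'E'
from h import *
from plant import imaging
s=show()
w=imaging.snapshot("wrist"); cv2.imwrite("pics/w6.png",w["image"][:,:,::-1]);np.savez("w6.npz",**{k:w[k] for k in("image","depth","mtx","rvec","tvec")})
a=np.deg2rad(82.7);ey=np.array([np.cos(a),np.sin(a)]);ex=np.array([ey[1],-ey[0]]);c=np.array([.5893,.1365])
for f in("w4.npz","w6.npz"):
    s=np.load(f);W=wcloud(s);p=(W[...,:2]-c)*1000;x=p@ex;y=p@ey;z=W[...,2]*1000; im=s["image"].astype(int)
    G=(im[...,1]>im[...,0]+40)&(im[...,1]>im[...,2]+40)
    m=G&(y>50)&(y<72)&(abs(x)<20); print(f,"green tote z top",np.percentile(z[m],[50,90,97]).round(1),"y",np.percentile(y[m],[1,99]).round(1))
    for sg in(-1,1):
        m=G&(y>50)&(y<72)&(x*sg>12)&(x*sg<27); print("   x sign",sg,np.percentile(z[m],[50,90]).round(1))
    m=G&(y>95)&(y<120)&(abs(x)<35); print(" frame green z",np.percentile(z[m],[10,50,90]).round(1))
    m=(y>50)&(y<72)&(z>120)&(abs(x)<35)&(im[...,2]>im[...,0]+30); print(" tote x",np.percentile(x[m],[1,99]).round(1))
E
```

```text
t 14.33 pos [0.5903 0.1387 0.1143] xang 82.75 z [ 0.004  0.004 -1.   ] q [-0.087  0.888 -0.391  1.734  0.527  0.621 -0.909] F [-0.81  0.34 10.36] M [0.01 0.25 0.  ] op 0.633
w4.npz green tote z top [217.2 218.  218.4] y [57.6 67.1]
   x sign -1 [217.3 218.1]
   x sign 1 [217.1 218. ]
 frame green z [83.3 84.2 85.2]
 tote x [-28.8  26.4]
w6.npz green tote z top [127.7 128.5 128.9] y [59.7 69.3]
   x sign -1 [127.6 128.4]
   x sign 1 [127.7 128.6]
 frame green z [78.4 79.3 80.1]
 tote x [-27.1  28.3]
```

View pics/w6.png

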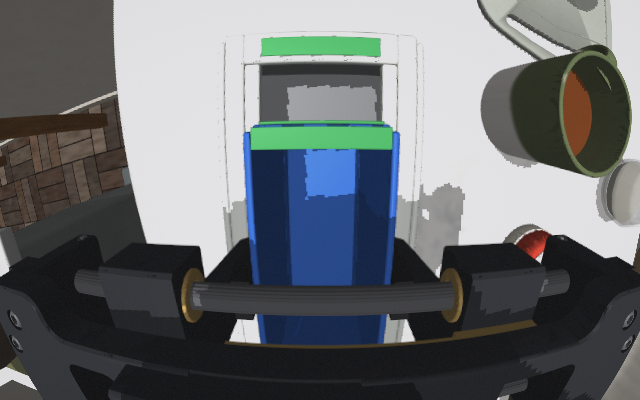

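>>> {"fn": "send_rows", "kwargs": {"moves": [-0.001,-0.001,0.001,0.2,-0.2,0,-0.001,-0.001,0.002,0.2,-0.2,0,-0.001,-0.001,0.003,0.2,-0.2,0,-0.001,-0.001,0.004,0.2,-0.2,0,-0.001,-0.001,0.005,0.2,-0.2,0]}}

```text
clock: 14.8
tool_pos: [0.5904, 0.1389, 0.1114]
eef_rot: [0.75, 0.661, 0.002, 0.0]
contact_force: [-3.2, -0.5, 18.5]
opening: 0.631
```

```bash
python3 - <<'E'
from h import *
s=show()
E
```

```text
t 14.8 pos [0.5904 0.1389 0.1114] xang 82.75 z [ 0.003  0.003 -1.   ] q [-0.09   0.892 -0.388  1.734  0.53   0.617 -0.912] F [-3.24 -0.48 18.53] M [-0.2   0.91 -0.06] op 0.631
```

>>> {"fn": "send_rows", "kwargs": {"moves": [-0.0005,-0.0005,0.001,0.2,0.1,0,-0.0005,-0.0005,0.002,0.2,0.1,0,-0.0005,-0.0005,0.0025,0.2,0.1,0,-0.0005,-0.0005,0.0025,0.2,0.1,0,-0.0005,-0.0005,0.0025,0.2,0.1,0]}}

```text
clock: 15.22
tool_pos: [0.5905, 0.1389, 0.1112]
eef_rot: [0.75, 0.661, 0.003, -0.001]
contact_force: [-4.5, -2.2, 17.0]
opening: 0.628
```

```bash
python3 - <<'E'
from h import *
from plant import imaging
s=show()
w=imaging.snapshot("wrist"); np.savez("w7.npz",**{k:w[k] for k in("image","depth","mtx","rvec","tvec")})
a=np.deg2rad(82.7);ey=np.array([np.cos(a),np.sin(a)]);ex=np.array([ey[1],-ey[0]]);c=np.array([.5893,.1365])
for f in("w7.npz",):
    s=np.load(f);W=wcloud(s);p=(W[...,:2]-c)*1000;x=p@ex;y=p@ey;z=W[...,2]*1000; im=s["image"].astype(int)
    G=(im[...,1]>im[...,0]+40)&(im[...,1]>im[...,2]+40)
    m=G&(y>50)&(y<75)&(abs(x)<20); print(f,"green tote z top",np.percentile(z[m],[50,90,97]).round(1),"y",np.percentile(y[m],[1,99]).round(1))
    m=G&(y>95)&(y<120)&(abs(x)<35); print(" frame green z",np.percentile(z[m],[10,50,90]).round(1))
E
```

```text
t 15.22 pos [0.5905 0.1389 0.1112] xang 82.75 z [ 0.002  0.005 -1.   ] q [-0.087  0.893 -0.39   1.733  0.529  0.617 -0.909] F [-4.46 -2.19 16.97] M [-0.52  1.04 -0.02] op 0.628
w7.npz green tote z top [124.5 125.3 125.7] y [59.9 69.6]
 frame green z [75.5 76.4 77.3]
```

>>> {"fn": "send_rows", "kwargs": {"moves": [-0.001,-0.001,0.002,0.2,-0.2,0,-0.001,-0.001,0.003,0.2,-0.2,0,-0.001,-0.001,0.004,0.2,-0.2,0,-0.001,-0.001,0.004,0.2,-0.2,0,-0.001,-0.001,0.004,0.2,-0.2,0]}}

```text
clock: 15.68
tool_pos: [0.5905, 0.1389, 0.11]
eef_rot: [0.75, 0.661, 0.002, -0.0]
contact_force: [-4.5, -1.0, 20.4]
opening: 0.627
```

```bash
python3 - <<'E'
from h import *
s=show(); plan(s,[.5898,.1380,.1192],82.75,step=.002)
E
```

```text
t 15.68 pos [0.5905 0.1389 0.11  ] xang 82.75 z [ 0.002  0.003 -1.   ] q [-0.09   0.895 -0.387  1.733  0.53   0.617 -0.911] F [-4.49 -1.02 20.44] M [-0.31  1.01 -0.05] op 0.627
n 5.0 1 da 0.0
[-0.0002, -0.0001, -0.0018, 0.1, -0.2, -0.0],[-0.0004, -0.0002, -0.0037, 0.1, -0.2, -0.0],[-0.0006, -0.0003, -0.0055, 0.1, -0.2, -0.0],[-0.0007, -0.0005, -0.0074, 0.1, -0.2, -0.0],[-0.0009, -0.0006, -0.0092, 0.1, -0.2, -0.0],
```

>>> {"fn": "send_rows", "kwargs": {"moves": [0,0,-0.0013,0.1,-0.2,0,-0.0002,-0.0001,-0.0026,0.1,-0.2,0,-0.0003,-0.0002,-0.004,0.1,-0.2,0,-0.0005,-0.0003,-0.005,0.1,-0.2,0,-0.0005,-0.0003,-0.006,0.1,-0.2,0]}}

```text
clock: 16.1
tool_pos: [0.5906, 0.1388, 0.1168]
eef_rot: [0.75, 0.661, 0.001, 0.0]
contact_force: [-0.3, -0.6, 3.2]
opening: 0.636
```

```bash
python3 - <<'E'
from h import *
s=show(); plan(s,[.5898,.1380,.1175],82.75,step=.002)
E
```

```text
t 16.1 pos [0.5906 0.1388 0.1168] xang 82.76 z [ 0.001  0.001 -1.   ] q [-0.088  0.885 -0.392  1.729  0.524  0.632 -0.906] F [-0.29 -0.56  3.22] M [-0.08  0.22  0.01] op 0.636
n 1 1 da -0.0
[-0.0009, -0.0007, -0.0007, 0.1, -0.0, 0.0],[-0.0009, -0.0007, -0.0007, 0.1, -0.0, 0.0],[-0.0009, -0.0007, -0.0007, 0.1, -0.0, 0.0],[-0.0009, -0.0007, -0.0007, 0.1, -0.0, 0.0],[-0.0009, -0.0007, -0.0007, 0.1, -0.0, 0.0],
```

>>> {"fn": "send_rows", "kwargs": {"moves": [0,0,-0.001,0,0,0,0,0,-0.001,0,0,0,0,0,-0.001,0,0,0,0,0,-0.001,0,0,0,0,0,-0.001,0,0,0], "claw": -1}}

```text
clock: 16.52
tool_pos: [0.5906, 0.1387, 0.1175]
eef_rot: [0.75, 0.661, 0.001, 0.0]
contact_force: [-0.6, 0.2, -0.2]
opening: 0.98
```

>>> {"fn": "send_rows", "kwargs": {"moves": [0,0,0,0,0,0,0,0,0,0,0,0,0,0,0,0,0,0,0,0,0,0,0,0,0,0,0,0,0,0]}}

```text
clock: 16.93
tool_pos: [0.5906, 0.1387, 0.1175]
eef_rot: [0.75, 0.661, 0.001, 0.0]
contact_force: [0.0, 0.2, 0.4]
opening: 1.001
```

```bash
python3 - <<'E'
from h import *
s=show(); plan(s,[.5895,.138,.24],82.75,step=.02)
E
```

```text
t 16.93 pos [0.5906 0.1387 0.1175] xang 82.75 z [ 0.001  0.001 -1.   ] q [-0.088  0.884 -0.393  1.728  0.523  0.634 -0.906] F [0.05 0.23 0.41] M [-0.12 -0.06 -0.06] op 1.001
n 7.0 1 da -0.0
[-0.0001, -0.0001, -0.0175, 0.1, -0.0, 0.0],[-0.0002, -0.0002, -0.035, 0.1, -0.0, 0.0],[-0.0003, -0.0004, -0.0525, 0.1, -0.0, 0.0],[-0.0004, -0.0005, -0.07, 0.1, -0.0, 0.0],[-0.0005, -0.0006, -0.0875, 0.1, -0.0, 0.0],
```

>>> {"fn": "send_rows", "kwargs": {"moves": [0,0,-0.012,0,0,0,0,0,-0.03,0,0,0,0,0,-0.055,0,0,0,0,0,-0.085,0,0,0,0,0,-0.12,0,0,0]}}

```text
clock: 17.35
tool_pos: [0.5895, 0.1384, 0.2386]
eef_rot: [0.75, 0.661, -0.0, -0.0]
contact_force: [-0.1, -1.2, 0.2]
opening: 1.002
```

>>> {"fn": "send_rows", "kwargs": {"moves": [-0.03,-0.01,-0.02,0,0,0,-0.065,-0.02,-0.04,0,0,0,-0.1,-0.03,-0.04,0,0,0,-0.135,-0.04,-0.04,0,0,0,-0.17,-0.05,-0.04,0,0,0]}}

```text
clock: 17.77
tool_pos: [0.5179, -0.0253, 0.2801]
eef_rot: [0.75, 0.661, 0.0, 0.001]
contact_force: [0.4, -0.4, 0.2]
opening: 1.002
```

>>> {"fn": "send_rows", "kwargs": {"moves": [-0.035,-0.01,0,0,0,0,-0.07,-0.02,0,0,0,0,-0.105,-0.03,0,0,0,0,-0.14,-0.03,0,0,0,0,-0.14,-0.03,0,0,0,0]}}

```text
clock: 18.18
tool_pos: [0.468, -0.1689, 0.2804]
eef_rot: [0.754, 0.657, -0.002, 0.002]
contact_force: [0.5, 0.3, -0.4]
opening: 0.998
```

```bash
python3 - <<'E'
from h import *
from plant import imaging
show()
s=imaging.snapshot("top"); cv2.imwrite("pics/top8.png",s["image"][:,:,::-1]); W=cloud(s); im=s["image"].astype(int)
s2=imaging.snapshot("scene"); cv2.imwrite("pics/scene8.png",cv2.resize(s2["image"][130:280,190:390,::-1],None,fx=4,fy=4))
a=np.deg2rad(82.7);ey=np.array([np.cos(a),np.sin(a)]);ex=np.array([ey[1],-ey[0]]);c=np.array([.5893,.1365])
p=(W[...,:2]-c)*1000;x=p@ex;y=p@ey;z=W[...,2]*1000
near=(abs(x)<60)&(abs(y)<125); G=(im[...,1]>im[...,0]+40)&(im[...,1]>im[...,2]+40)&near
m=G&(y<90); print("tote green z",np.median(z[m]),"y",np.percentile(y[m],[1,99]),"x",np.percentile(x[m],[1,99]))
m=G&(y>90); print("frame green z",np.median(z[m]))
blue=near&(im[...,2]>im[...,0]+40)&(z>118)
for k,mm in(("y-",blue&(y<-50)),("y+",(blue|G)&(z>118)&(y>50)),("x-",blue&(x<-22)),("x+",blue&(x>22))): print(k,mm.sum(),np.percentile(z[mm],[50,90]).round(1))
b=(blue|(G&(y<90))); print(cv2.minAreaRect(np.c_[x[b],y[b]].astype(np.float32)))
t0=np.load("top0.npz"); W0=cloud(t0)
for nm,uv in dict(onion=(187,236),garlic=(429,243),timer=(325,164),mug=(268,163)).items():
    u,v=uv; d=np.abs(im[v-18:v+18,u-18:u+18]-t0["image"].astype(int)[v-18:v+18,u-18:u+18]); print(nm,W[v,u].round(3),W0[v,u].round(3),d.mean().round(1))
E
```

```text
t 18.18 pos [ 0.468  -0.1689  0.2804] xang 82.13 z [-0.001 -0.006 -1.   ] q [ 0.603  0.541 -0.551  1.911  0.395  0.798 -0.302] F [ 0.5   0.29 -0.36] M [-0.05 -0.09  0.  ] op 0.998
tote green z 132.22591459244143 y [59.90888706 70.82791518] x [-23.33146726  24.02440669]
frame green z 84.41931640663014
y- 84 [130.8 133.5]
y+ 130 [132.2 134.7]
x- 110 [131.2 134. ]
x+ 114 [130.7 133.7]
((-0.6398830413818359, 7.35308837890625), (56.181270599365234, 147.1753692626953), 0.19793112576007843)
onion [0.604 0.383 0.063] [0.603 0.383 0.066] 8.3
garlic [ 0.587 -0.17   0.044] [ 0.587 -0.168  0.05 ] 23.7
timer [0.774 0.07  0.048] [0.774 0.07  0.046] 10.2
mug [0.774 0.203 0.057] [0.773 0.203 0.06 ] 6.0
```

View pics/top8.png

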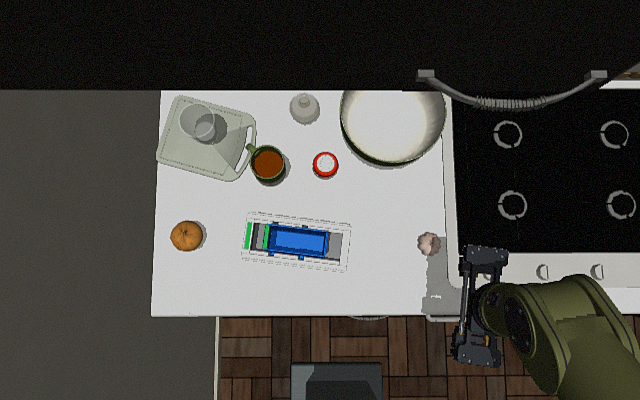

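View pics/scene8.png

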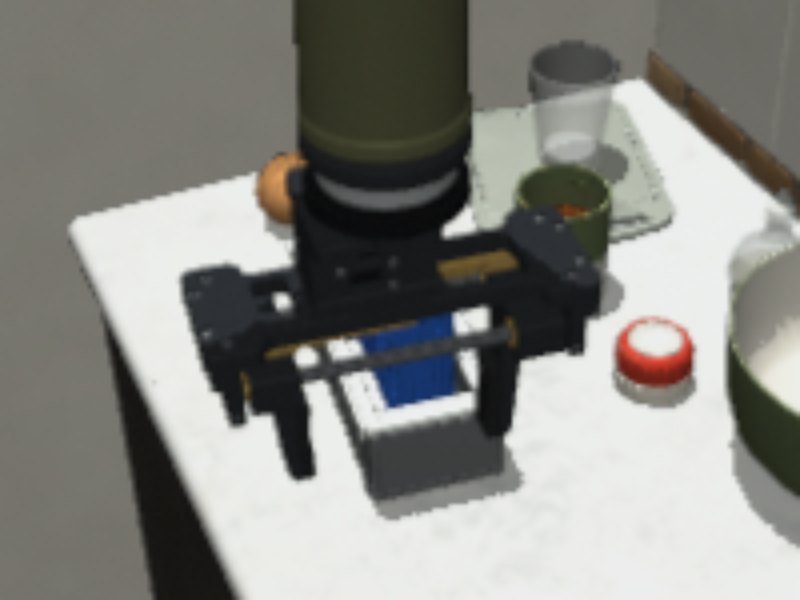

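```bash
python3 - <<'E'
from plant import r
print(r.finish_job())
E
```

```text
the job is handed in; nothing more can be done
None
```

The blue tote is nested fully home in the grey base, with its green end over the frame's green end. The job was handed in at about 18 s with the arm clear.

- **What I did:** I gripped the tote across its width, lifted it and turned it half round. I found the frame's offset from the camera depth. The lugs went into the slots on the first try with no contact force. I then pressed in small steps past the buffers, up to about 23 N at most, let the base spring back, opened the gripper and moved away.
- **Seating:** After release, the top of the tote stands 47.8 mm above the frame, where 48 mm means fully home. While I was pressing, the force rose at the base feet's own stiffness, which shows the tote had reached the floor.
- **Level:** Median rim heights on the four sides agree within about 1.5 mm, which is about the measurement noise.
- **Bystanders:** The onion, timer and mug are unchanged in the pictures. The garlic's depth reading matched within a few millimetres. Its picture patch differed more than the others, which I put down to the arm's shadow falling there.
- **Position error:** The tote ended 1–2 mm towards the green end of the nominal slot centre, with almost no sideways force before release.
- **Not confirmed:** The final side view was partly hidden by the gripper, so seating and level rest on the top view's depth. A rectangle fit to the tote in that view mixed in other pixels and came out too long, so I ignored it.

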